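# Pack the tray and hold the sprung shelf door open

### The arm

A 7-joint arm with a two-finger parallel gripper is mounted at the origin on the work surface. World frame = base frame: x ahead of the robot, y to its left, z up, the work surface at z = 0. Lengths are in m, angles in rad, forces in N, time in s.
With the tool pointing down it reaches from about 0.425 to 0.875 m from the base axis. Payload 8.4 kg.
Tool frame: the origin (TCP) lies on the centre line of the jaws, within the pads' length; the fingertips stand 8 mm ahead of it and the grasp point (between the pads) lies 11 mm behind it; z points along the fingers, y is the direction in which the jaws open and shut (so a half turn about z gives the same grasp; the last joint's range is limited). The gripper opens to 87 mm and grips with 3 to 60 N. Pads are 19 mm wide; open, the fingers measure 117 mm over their backs; the gripper's body (75 mm by 190 mm) begins 51 mm behind the grasp point.
Start: joints at [-1.318, 0.333, 0.04, 1.465, -0.013, 1.343, -0.059], TCP at [0.224, 0.61, 0.231] pointing down, gripper open.
Joint ranges: [-2.58, 2.58], [-0.38, 2.09], [-1.3, 1.39], [0.25, 2.4], [-1.5, 4.64], [0.08, 2.09], [-2.65, 2.65]. Speed limits (rad/s): [2.22, 2.22, 2.79, 2.79, 3.14, 3.14, 3.14].

### API

Orientations are given as a unit quaternion [x, y, z, w].
In Python, from cell import r gives the robot as it stands.
- The arm moves only by the tool carry_out, never from a script. Its arguments are lists of equal length, an entry for each row: "jaw": the opening in per cent of the stroke, from 0 (shut) to 100 (fully open); "xyz": the shift along the tool's x, y, z each as a share of 0.15 m, from -1 to 1, a list of three; "angular": the turn, a rotation vector about the tool's x, y, z each as a share of 90 degrees, from -1 to 1, a list of three. A call has 1 to 12 rows; each row is the pose to reach, as a shift and turn from the pose measured when the call began, along the tool's axes at that moment; what a row does not reach only later rows make up. A row lasts 1/10 s, in which the tool goes at most 50 mm and 8.59 degrees, less where a joint would pass 70% of its speed; a pose out of reach is approached as far as the arm can. A call with a number of a shift or a turn outside -1 to 1 is refused whole. A call with a gripper value outside its range is refused whole. The fingers move at their own pace and stop on an object; the grip force is fixed at half the most. Time passes only in rows, so rows that repeat a pose let the fingers close. It gives the time, the measured TCP pose, the force and the opening at its end, in the units of the state.
- r.observe(): the state, without advancing time (a new reading comes with each control period).
- r.capture(name): name is "scene" or "top"; returns the picture (400x640x3 uint8, red, green, blue); there is no depth.
- r.calibration(name): a dict with "fovy" (degrees; the focal length in pixels is half the picture's height over the tangent of half this angle, whatever the lens; pixels are square), "cx", "cy" (the principal point, pixels), "k1" (the pictures are not rectified: a ray, as slopes to the right and down, at radius r is drawn at 1 + k1 r^2 times it, then the intrinsics apply), "rvec" (rotation vector, rad) and "tvec" (3), from world to camera coordinates, as OpenCV has them. Camera axes: x right, y down, z forward; pixel columns grow to the right and rows downward; lengths in m; the calibration is good to about 2 mm. A picture is of the moment at which its call begins. calibration takes no time and is no camera call.
- r.finish_job(): hands the job in, once; it reports no verdict.
The state is a dict: "t": time; "joint_positions": joint angles; "qd": joint speeds; "joint_efforts": joint torques, N m; "ee_pos": TCP position; "ee_rot": TCP orientation; "ft_force": force on the tool from outside, world axes, zero at the start; "moment": the same for the moment, N m; "opening": opening from 0.0 (shut) to 1.0 (fully open).
Only numpy, scipy, OpenCV 4.12 (cv2) and the standard library are available. Lean on these libraries where they do the work, as an engineer would, in place of code of your own. Each camera call takes 0.05 s, during which the arm holds its last target.

### The job

Pack the yellow tray that is to go into the shelf's base compartment: first lay the grey remote flat in the free strip along its long side, then stand the wooden puzzle box upright in the last free place next to the black controller, leaving the controller in the tray. Then take the blue sprung door of the shelf by its pull, swing it open to 60 degrees and finish while still holding it there with the gripper, so that the tray can be slid in; if let go it springs shut. Leave the other things where they are.

Things in the scene. Friction and masses are not known exactly. Their poses are not given: they have to be found in the camera images.
- door (a joint): Blue flat swing door (220 wide, 138 high, 12 thick, underside 12 above the table) over the base compartment of the white enamelled shelf. Value: opening angle in rad, 0 = shut, 1.047 = 60 degrees open, limit 1.9. Vertical hinge along its left edge as seen from in front of the shelf; seen from above the door turns clockwise as it opens. A spring always pulls it shut: about 2 N at the pull when shut, about 4 N at 60 degrees
- door_hinge (a point): Point on the door's vertical hinge axis at the same height as door_pull. It turns with the door: x points at right angles to the door, inwards (into the compartment when shut), z up, -y along the door to its free edge. In this frame door_pull is at x = -46, y = -175 mm
- shelf: White enamelled metal shelf, fixed. Origin on the table in the middle of its front face; x points back into the shelf, y to the left as seen from in front, z up. Base compartment 250 wide, 200 deep, 160 high with a flat top; an upper tier stands only over the rear part, from 100 mm behind the front face, up to 310 mm high. The door lies against the front face (x = -1 to -13 mm)
- tray: Loose yellow enamelled tray, outside 172 (x) by 114 (y) by 14 high, about 0.7 kg; walls and floor 4 mm thick, so inside 164 by 106, 10 deep. Origin: centre of its underside; x along its length, z up. The controller lies in the +x, +y corner region; the remote's free strip is the whole length along the -y wall (about 50 wide before the puzzle box goes in); the puzzle box's place is the -x, +y corner region (about 80 long)
- controller_center (a point): Compact black game controller, 78 (x) by 54 (y) by 24 high (31 with its thumbsticks), already lying in the tray. Point: centre of the body, 12 above its underside; same axes as the tray to start with
- remote_center (a point): Slim grey remote lying buttons up on the table, 150 (x) by 40 (y) by 24 high, about 0.12 kg. Point: its centre, 12 above its underside; x along its length, z up
- puzzle_center (a point): Wooden puzzle box, 72 (x) by 54 (y) by 58 high, about 0.16 kg, standing upright on the table. Point: its centre, 29 above its underside; z up
- coaster_center (a point): Bystander: round blue glass coaster, 90 diameter, 8 thick, on the table; the point is its centre
- mug_mid (a point): Bystander: white mug, 76 diameter, 90 high, on the table; the point is half-way up its axis
- keyring_mid (a point): Bystander: steel keyring with two keys, about 85 across, lying on the flat top of the shelf's base; the point is the ring's centre
- jar_mid (a point): Bystander: amber glass jar, 56 diameter, 70 high, on the shelf's upper tier; the point is on its axis 30 above its underside
- plant_mid (a point): Bystander: small plant in a terracotta pot, 66 diameter, about 90 high, on the shelf's upper tier; the point is on its axis 30 above its underside
- door_pull (a point): Grip point on the door's pull, 140 above the table: a vertical round steel post, 14 diameter, standing 46 in front of the middle of the door's thickness (33 mm clear gap behind it). The post's free upper end is 32 above this point, and it is clear all round down to 18 below it, where the upper of its two standoffs joins it to the door; take it from above
Not all that is in view belongs to the job. Several things look just like the part that bears controller_center: the one meant starts farthest to the robot's left.

How it is judged:
On the way, in this order (a step that is already met when the one before it is completed fails the run):
1. the remote lies flat in the tray and is let go (x of remote_center in the frame of tray between -0.03 and 0.03 m and y of remote_center in the frame of tray between -0.045 and 0.045 m and z of remote_center in the frame of tray between 0.012 and 0.02 m and angle between remote_center's own z axis and vertical below 0.12 rad and contact force between the fingers and remote below 0.2 N and linear speed of remote below 0.03 m/s), for 0.2 s.
2. the puzzle box stands in the tray too and is let go (x of remote_center in the frame of tray between -0.03 and 0.03 m and y of remote_center in the frame of tray between -0.045 and 0.045 m and z of remote_center in the frame of tray between 0.012 and 0.02 m and angle between each of remote_center, puzzle_center, controller_center's own z axis and vertical below 0.12 rad and x of puzzle_center in the frame of tray between -0.07 and 0.07 m and y of puzzle_center in the frame of tray between -0.045 and 0.045 m and z of puzzle_center in the frame of tray between 0.029 and 0.037 m and x of controller_center in the frame of tray between -0.06 and 0.06 m and y of controller_center in the frame of tray between -0.045 and 0.045 m and z of controller_center in the frame of tray between 0.012 and 0.02 m and contact force between the fingers and puzzle below 0.2 N and linear speed of puzzle below 0.03 m/s), for 0.2 s.
3. the door is held open at 60 degrees (value of joint door between 0.925 and 1.17 rad and velocity of joint door between -0.1 and 0.1 rad/s and contact force between the fingers and door above 0.8 N), for 0.5 s.
At the end, for the whole second after the job is handed in: The door stands still at 60 degrees (within 7), held by the gripper's fingers against its spring (finger contact over 0.8 N, no loose thing propping it); remote, puzzle box and controller all rest on the tray's floor inside its walls, level within 7 degrees, not touched by the gripper (all of step 2 and all of step 3 and contact force between door and tray below 0.1 N and contact force between door and remote below 0.1 N and contact force between door and puzzle below 0.1 N and contact force between door and controller below 0.1 N and contact force between door and mug below 0.1 N and contact force between door and coaster below 0.1 N and contact force between the fingers and remote below 0.2 N and linear speed of remote below 0.03 m/s); the arm keeps its last pose, push and grip.
It fails at once if the coaster is moved by more than 30 mm (distance of coaster_center from where it was at the start of the episode above 0.03 m).
It fails at once if the mug is moved by more than 30 mm (distance of mug_mid from where it was at the start of the episode above 0.03 m).
It fails at once if the keyring is moved by more than 30 mm (distance of keyring_mid from where it was at the start of the episode above 0.03 m).
It fails at once if the jar is moved by more than 30 mm (distance of jar_mid from where it was at the start of the episode above 0.03 m).
It fails at once if the plant is moved by more than 30 mm (distance of plant_mid from where it was at the start of the episode above 0.03 m).
It also fails if it takes over 67 s, if anything falls off the work surface, if the arm or the gripper's body presses on something with over 40 N, if the wrist force passes 120 N, or if a joint passes its speed limit or range.

## Working session

There is one attempt and no reset: what is moved stays moved. The work goes in short steps, Python scripts to look and compute and a tool call to move; the robot and the scene stay as the last step left them, time stands still between calls to the robot, and variables do not carry over. Pictures are saved under pics/ and viewed, and the job is handed in when it is done.

Besides the shell and the picture viewer there is one more tool, called after "Request:" as name(argument=value, ...) on one line, values as JSON. carry_out: Moves the arm, as the interface text tells. Shift numbers are shares of 0.15 m and turn numbers shares of 90 degrees, none past 1 either way. Its arguments: {"type":"object","properties":{"jaw":{"type":"array"},"xyz":{"type":"array"},"angular":{"type":"array"}},"required":["jaw","xyz","angular"]}

```bash
mkdir -p pics; ls; python3 - <<'E'
from cell import r
import cv2
s=r.observe();print(s)
for n in ("scene","top"):
    im=r.capture(n); cv2.imwrite(f"pics/{n}0.png",cv2.cvtColor(im,cv2.COLOR_RGB2BGR)); print(n,r.calibration(n))
E
```

```text
pics
{'t': 0.0, 'joint_positions': array([-1.31823579,  0.33390203,  0.03985885,  1.46625672, -0.01334443,
        1.34329015, -0.05849886]), 'qd': array([ 0.00119256,  0.00175521, -0.00015656,  0.00058736, -0.00148109,
       -0.00050803,  0.00166815]), 'joint_efforts': array([ 2.75736954e-05, -6.56347275e+01,  1.33542985e+00, -4.03807783e+01,
       -5.97606227e-02,  4.43983823e-02,  1.37122765e-04]), 'ee_pos': array([0.2238406 , 0.60976681, 0.22967193]), 'ee_rot': array([ 1.74969518e-01,  9.84573529e-01, -7.93494604e-04, -6.12479578e-05]), 'ft_force': array([-0.40175703,  0.12149817,  0.37001077]), 'moment': array([-0.02328552, -0.0425941 ,  0.01944051]), 'opening': 1.007786077476692}
scene {'fovy': 45.50104003138736, 'cx': 317.842638006893, 'cy': 196.1106347297852, 'k1': -0.07925355928450956, 'rvec': array([ 1.49990307,  2.21008391, -0.76182245]), 'tvec': array([ 0.16544494, -0.33834976,  1.735638  ])}
top {'fovy': 50.962274625943095, 'cx': 328.5250944755577, 'cy': 198.23480629544548, 'k1': -0.051370362524797236, 'rvec': array([ 2.18356069, -2.16287281,  0.12960696]), 'tvec': array([0.05664273, 0.57983038, 1.36517602])}
```

View pics/scene0.png

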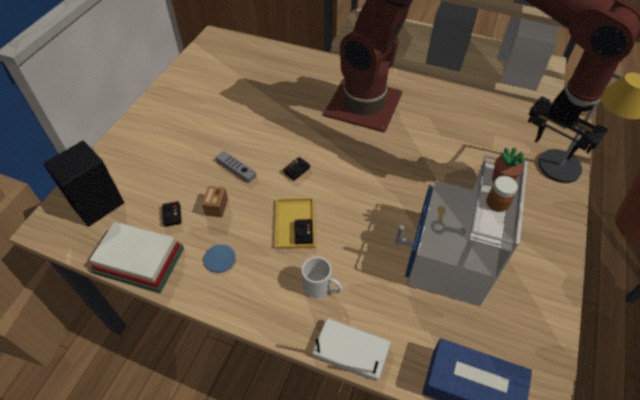

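View pics/top0.png

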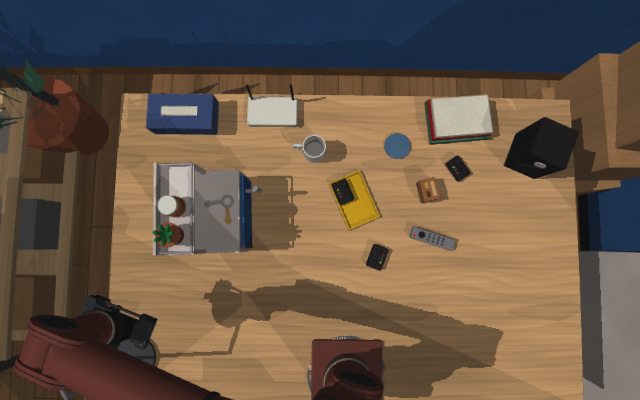

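In the top picture there are three black controllers: (344,191) in the tray, (377,257) and (457,167) on the table. World +y points to the left of the picture, so the leftmost one is (344,191), which is also the one in the tray. I'll confirm it in an enlarged crop.

```bash
cat > h.py <<'E'
import numpy as np, cv2
from cell import r
from scipy.spatial.transform import Rotation as R
SH=(400,640)
def cal(n):
    c=r.calibration(n); f=200/np.tan(np.radians(c['fovy'])/2)
    return c,f,R.from_rotvec(c['rvec']).as_matrix(),np.array(c['tvec'])
def proj(n,P):
    c,f,Rm,t=cal(n); P=np.atleast_2d(P)@Rm.T+t; s=P[:,:2]/P[:,2:]; r2=(s**2).sum(1,keepdims=True)
    return s*(1+c['k1']*r2)*f+[c['cx'],c['cy']]
def unproj(n,uv,z):
    c,f,Rm,t=cal(n); uv=np.atleast_2d(uv).astype(float); d=(uv-[c['cx'],c['cy']])/f; s=d.copy()
    for _ in range(30): s=d/(1+c['k1']*(s**2).sum(1,keepdims=True))
    v=np.c_[s,np.ones(len(s))]@Rm; o=-Rm.T@t
    return o+v*((z-o[2])/v[:,2])[:,None]
def shot(n,name):
    im=cv2.cvtColor(r.capture(n),cv2.COLOR_RGB2BGR); cv2.imwrite(f'pics/{name}.png',im); return im
def crop(im,x0,y0,w,h,k,name):
    cv2.imwrite(f'pics/{name}.png',cv2.resize(im[y0:y0+h,x0:x0+w],None,fx=k,fy=k,interpolation=cv2.INTER_CUBIC))
E
python3 - <<'E'
from h import *
im=cv2.imread('pics/top0.png'); crop(im,320,160,150,110,5,'c1'); crop(im,145,155,125,105,5,'c2')
print(unproj('top',[[344,191],[377,257],[457,167],[355,200],[428,190],[433,238]],0.02).round(3))
E
```

```text
[[ 0.605  0.01   0.02 ]
 [ 0.386 -0.1    0.02 ]
 [ 0.692 -0.375  0.02 ]
 [ 0.575 -0.027  0.02 ]
 [ 0.612 -0.274  0.02 ]
 [ 0.45  -0.288  0.02 ]]
```

View pics/c1.png

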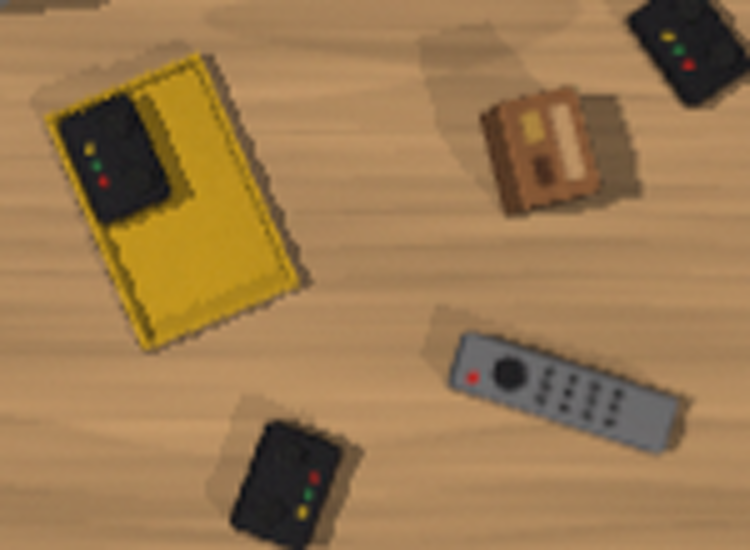

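View pics/c2.png

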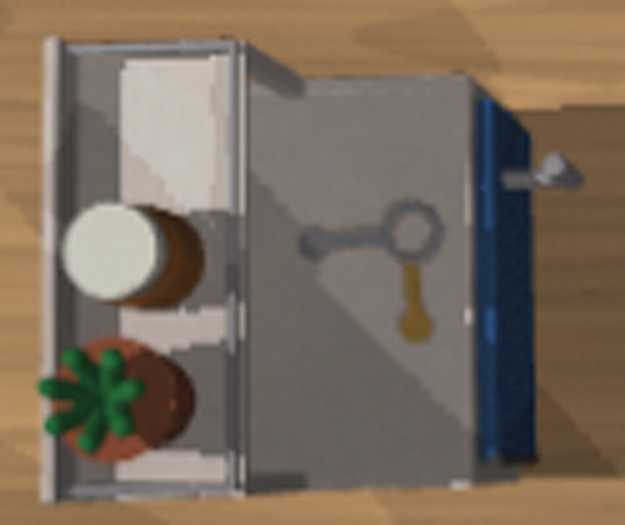

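```bash
python3 - <<'E'
from h import *
t=cv2.imread('pics/top0.png'); s=cv2.imread('pics/scene0.png')
crop(s,190,140,140,120,5,'s1'); crop(s,380,140,160,170,4,'s2')
for n,im,pts in (('top',t,[(360,210),(330,240),(400,215),(433,240),(428,191),(344,191),(388,213)]),('scene',s,[(290,215),(250,230),(235,166),(213,203),(303,233),(265,190)])):
    h=cv2.cvtColor(im,cv2.COLOR_BGR2HSV)
    for p in pts: print(n,p,h[p[1],p[0]],im[p[1],p[0]])
E
```

```text
top (360, 210) [ 22 217 190] [ 28 147 190]
top (330, 240) [ 16 119 185] [ 99 144 185]
top (400, 215) [ 15 115 159] [ 87 124 159]
top (433, 240) [165   5  95] [94 93 95]
top (428, 191) [ 11 148  95] [40 61 95]
top (344, 191) [135  16  32] [32 30 31]
top (388, 213) [ 16 118 169] [ 91 132 169]
scene (290, 215) [ 22 159 172] [ 65 143 172]
scene (250, 230) [ 17  96 165] [103 138 165]
scene (235, 166) [ 30   3 101] [100 101 101]
scene (213, 203) [ 16 139 128] [ 58  95 128]
scene (303, 233) [174  44  29] [25 24 29]
scene (265, 190) [ 17  96 162] [101 135 162]
```

View pics/s1.png

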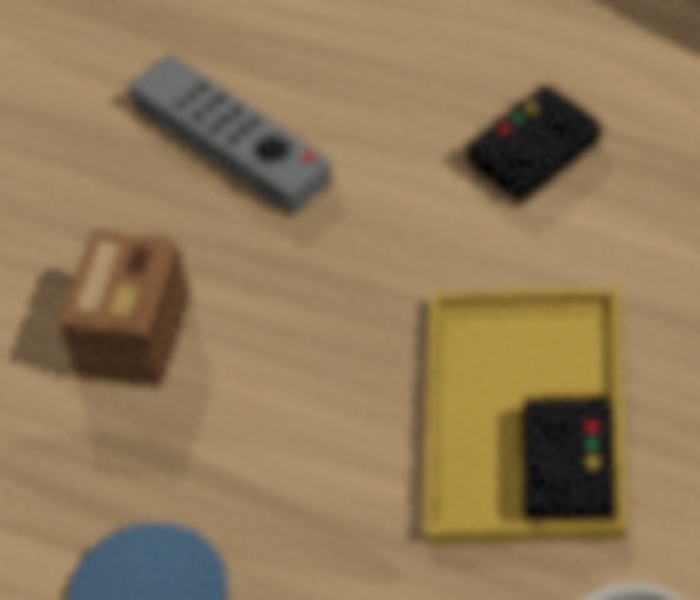

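View pics/s2.png

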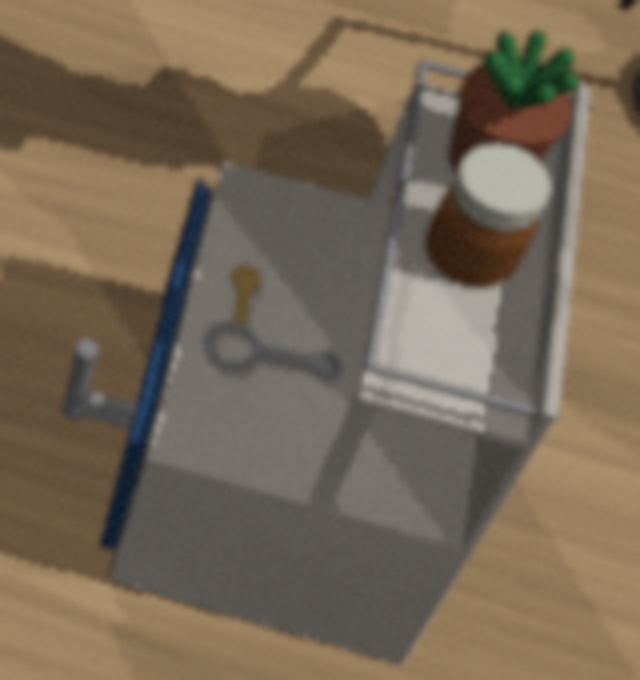

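```bash
cat > fit.py <<'E'
from h import *
from scipy.optimize import minimize
K=8
def box(x,y,a,sx,sy,z0,z1,ox=0,oy=0):
    c=np.array([[ox+i*sx/2,oy+j*sy/2] for i in(-1,1) for j in(-1,1)]); ca,sa=np.cos(a),np.sin(a)
    c=c@np.array([[ca,sa],[-sa,ca]])+[x,y]
    return np.r_[np.c_[c,np.full(4,z0)],np.c_[c,np.full(4,z1)]]
def rend(n,boxes,roi):
    x0,y0,w,h=roi; m=np.zeros((h*K,w*K),np.uint8)
    for b in boxes:
        p=(proj(n,b)-[x0,y0]+.5)*K
        cv2.fillConvexPoly(m,cv2.convexHull((p*16).astype(np.int32)),255,shift=4)
    return cv2.resize(m,(w,h),interpolation=cv2.INTER_AREA)/255.
def fit(masks,f,x0,d=(.01,.01,.1)):
    # masks: {cam:(roi,mask)}
    B=lambda a:cv2.GaussianBlur(a.astype(float),(0,0),1.0)
    T={n:B(m) for n,(roi,m) in masks.items()}
    def cost(p): return sum(((B(rend(n,f(p),roi))-T[n])**2).sum() for n,(roi,m) in masks.items())
    best=None
    sim=np.array([x0]+[np.add(x0,np.eye(len(x0))[i]*d[i]) for i in range(len(x0))])
    for _ in range(3):
        o=minimize(cost,x0,method='Nelder-Mead',options=dict(initial_simplex=sim,xatol=1e-5,fatol=1e-3,maxiter=400))
        x0=o.x; sim=np.array([x0]+[x0+np.eye(len(x0))[i]*d[i]*.3 for i in range(len(x0))])
    return o.x,o.fun
def hsv(im): return [c.astype(int) for c in cv2.split(cv2.cvtColor(im,cv2.COLOR_BGR2HSV))]
def mremote(im): h,s,v=hsv(im); return (s<55)
def mpuz(im,roi=None):
    h,s,v=hsv(im); return ((h<14)&(s>105)) 
def mtray(im):
    h,s,v=hsv(im); return ((h>=20)&(s>120))|(v<50)
def cut(m,roi,largest=True):
    x,y,w,hh=roi; m=m[y:y+hh,x:x+w].astype(np.uint8)
    m=cv2.morphologyEx(m,cv2.MORPH_CLOSE,np.ones((3,3)))
    n,l,st,_=cv2.connectedComponentsWithStats(m); k=1+np.argmax(st[1:,4]); m=(l==k).astype(np.uint8)
    c,_=cv2.findContours(m,cv2.RETR_EXTERNAL,cv2.CHAIN_APPROX_NONE); cv2.drawContours(m,c,-1,1,-1)
    return m
E
python3 - <<'E'
from fit import *
t=cv2.imread('pics/top0.png'); s=cv2.imread('pics/scene0.png')
R_={'top':(400,215,70,45),'scene':(205,140,60,50)}
P_={'top':(410,170,35,40),'scene':(198,180,38,42)}
T_={'top':(322,160,65,78),'scene':(265,190,60,65)}
out=[]
for nm,rois,mf,f,x0 in (('remote',R_,mremote,lambda p:[box(*p,.15,.04,0,.024)],(.45,-.288,-1.3)),
  ('puz',P_,mpuz,lambda p:[box(*p,.072,.054,0,.058)],(.612,-.274,.15)),
  ('tray',T_,mtray,lambda p:[box(*p,.172,.114,0,.014),box(*p,.078,.054,.004,.028,.042,.025)],(.575,-.027,.42))):
    M={n:(rois[n],cut(mf(im),rois[n])) for n,im in (('top',t),('scene',s))}
    for n in M:
        x,y,w,h=rois[n]; a=(t if n=='top' else s)[y:y+h,x:x+w].copy()
    for sel in (['top','scene'],['top'],['scene']):
        o,c=fit({k:M[k] for k in sel},f,x0); print(nm,sel,o.round(4),np.degrees(o[2]).round(1),round(c,1))
    o,c=fit(M,f,x0)
    for n,im in (('top',t),('scene',s)):
        x,y,w,h=rois[n]; a=im[y:y+h,x:x+w]; b=a.copy(); b[M[n][1]>0]=(255,0,255)
        d=cv2.resize(np.hstack([a,b]),None,fx=5,fy=5,interpolation=cv2.INTER_NEAREST)
        for q in f(o):
            p=((proj(n,q)-[x,y]+.5)*5).astype(int); cv2.polylines(d,[cv2.convexHull(p)],True,(0,255,0),1)
        out.append(d)
W=max(d.shape[1] for d in out)
for i,d in enumerate(out): cv2.imwrite(f'pics/f{i}.png',d)
H=max(a.shape[0] for a in out)
z=np.zeros((1,1))
g=lambda a:cv2.copyMakeBorder(a,0,H-a.shape[0],0,W-a.shape[1],0)
cv2.imwrite('pics/fits.png',cv2.resize(np.vstack([np.hstack([g(out[2*i]),g(out[2*i+1])]) for i in range(3)]),(800,600)))
E
```

```text
remote ['top', 'scene'] [ 0.4507 -0.2859 -1.8812] -107.8 39.2
remote ['top'] [ 0.4511 -0.2864 -1.8784] -107.6 6.7
remote ['scene'] [ 0.4507 -0.285  -1.899 ] -108.8 30.3
puz ['top', 'scene'] [ 0.6108 -0.2684  0.2954] 16.9 191.9
puz ['top'] [ 0.6109 -0.2694  0.2565] 14.7 6.1
puz ['scene'] [ 0.6129 -0.2663  0.3386] 19.4 180.7Traceback (most recent call last):
  File "<stdin>", line 15, in <module>
  File "fit.py", line 22, in fit
    o=minimize(cost,x0,method='Nelder-Mead',options=dict(initial_simplex=sim,xatol=1e-5,fatol=1e-3,maxiter=400))
    res = _minimize_neldermead(fun, x0, args, callback, bounds=bounds,
                               **options)
    fsim[j] = func(sim[j])
              ~~~~^^^^^^^^
    fx = function(np.copy(x), *(wrapper_args + args))
  File "fit.py", line 18, in cost
    def cost(p): return sum(((B(rend(n,f(p),roi))-T[n])**2).sum() for n,(roi,m) in masks.items())
                        ~~~^^^^^^^^^^^^^^^^^^^^^^^^^^^^^^^^^^^^^^^^^^^^^^^^^^^^^^^^^^^^^^^^^^^^^^
  File "fit.py", line 18, in <genexpr>
    def cost(p): return sum(((B(rend(n,f(p),roi))-T[n])**2).sum() for n,(roi,m) in masks.items())
                                ~~~~^^^^^^^^^^^^
  File "fit.py", line 11, in rend
    p=(proj(n,b)-[x0,y0]+.5)*K
       ~~~~^^^^^
  File "h.py", line 9, in proj
    c,f,Rm,t=cal(n); P=np.atleast_2d(P)@Rm.T+t; s=P[:,:2]/P[:,2:]; r2=(s**2).sum(1,keepdims=True)
             ~~~^^^
  File "h.py", line 6, in cal
    c=r.calibration(n); f=200/np.tan(np.radians(c['fovy'])/2)
ValueError: time passes only in moves, steps and waits
```

```bash
python3 - <<'E'
s=open('h.py').read()
s=s.replace("    c=r.calibration(n); f=","    c=CAL[n]; f=").replace("SH=(400,640)","""import os,pickle
if os.path.exists('cal.pkl'): CAL=pickle.load(open('cal.pkl','rb'))
else:
    CAL={n:r.calibration(n) for n in('scene','top')}; pickle.dump(CAL,open('cal.pkl','wb'))""")
open('h.py','w').write(s)
f=open('fit.py').read()
f=f.replace("((h<14)&(s>105))","(((h<14)&(s>105))|(v<100)|((s>118)&(v<135)))&~((h>19))")
open('fit.py','w').write(f)
E
cat > run1.py <<'E'
from fit import *
t=cv2.imread('pics/top0.png'); s=cv2.imread('pics/scene0.png')
R_={'top':(400,215,70,45),'scene':(205,140,60,50)}
P_={'top':(410,170,35,40),'scene':(201,184,30,34)}
T_={'top':(322,160,65,78),'scene':(265,190,60,60)}
out=[]
for nm,rois,mf,f,x0 in (('remote',R_,mremote,lambda p:[box(*p,.15,.04,0,.024)],(.45,-.288,-1.88)),
  ('puz',P_,mpuz,lambda p:[box(*p,.072,.054,0,.058)],(.612,-.274,.25)),
  ('tray',T_,mtray,lambda p:[box(*p,.172,.114,0,.014),box(*p,.078,.054,.004,.028,.042,.025)],(.575,-.027,.42))):
    M={n:(rois[n],cut(mf(im),rois[n])) for n,im in (('top',t),('scene',s))}
    for sel in (['top'],['scene'],['top','scene']):
        o,c=fit({k:M[k] for k in sel},f,x0); print(nm,sel,o.round(4),np.degrees(o[2]).round(1),round(c,1))
    for n,im in (('top',t),('scene',s)):
        x,y,w,h=rois[n]; a=im[y:y+h,x:x+w]; b=a.copy(); b[M[n][1]>0]=(255,0,255)
        d=cv2.resize(np.hstack([a,b]),None,fx=5,fy=5,interpolation=cv2.INTER_NEAREST)
        for q in f(o):
            p=((proj(n,q)-[x,y]+.5)*5).astype(int); cv2.polylines(d,[cv2.convexHull(p)],True,(0,255,0),1)
        out.append(d)
W=max(d.shape[1] for d in out); H=max(a.shape[0] for a in out)
g=lambda a:cv2.copyMakeBorder(a,0,H-a.shape[0],0,W-a.shape[1],0)
cv2.imwrite('pics/fits.png',cv2.resize(np.vstack([np.hstack([g(out[2*i]),g(out[2*i+1])]) for i in range(3)]),(800,600)))
E
python3 run1.py
```

```text
remote ['top'] [ 0.451  -0.2863 -1.8713] -107.2 6.8
remote ['scene'] [ 0.4507 -0.2852 -1.9131] -109.6 30.7
remote ['top', 'scene'] [ 0.4508 -0.2861 -1.8951] -108.6 39.7
puz ['top'] [ 0.6102 -0.2697  0.2422] 13.9 1.1
puz ['scene'] [ 0.6145 -0.267   0.1765] 10.1 117.3
puz ['top', 'scene'] [ 0.612  -0.2687  0.2287] 13.1 127.3
tray ['top'] [ 0.5774 -0.0237  0.4083] 23.4 1.0
tray ['scene'] [ 0.5786 -0.022   0.4118] 23.6 9.5
tray ['top', 'scene'] [ 0.5782 -0.0226  0.4108] 23.5 15.0
```

View pics/fits.png

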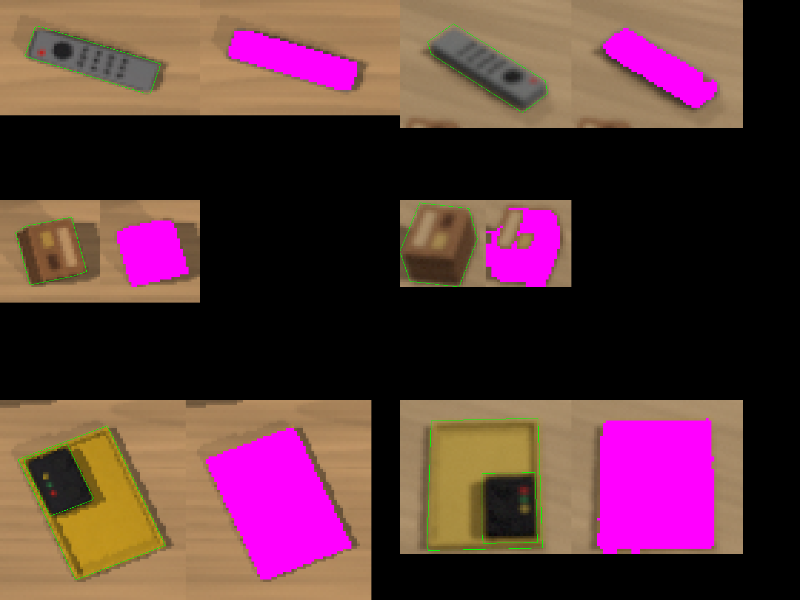

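```bash
cat > run2.py <<'E'
from fit import *
t=cv2.imread('pics/top0.png'); s=cv2.imread('pics/scene0.png')
D={'top':(228,165,40,90),'scene':(395,175,45,110)}
def md(im): h,sa,v=hsv(im); return (h>95)&(h<130)&(sa>90)
# p: shelf origin, yaw of shelf x
f=lambda p:[box(*p,.012,.22,.012,.150,-.007,0)]
M={n:(D[n],cut(md(im),D[n])) for n,im in(('top',t),('scene',s))}
for sel in(['top'],['scene'],['top','scene']):
    o,c=fit({k:M[k] for k in sel},f,(.57,.27,1.55)); print(sel,o.round(4),np.degrees(o[2]).round(1),round(c,1))
ca,sa=np.cos(o[2]),np.sin(o[2]); Rm=np.array([[ca,-sa],[sa,ca]])
hinge=o[:2]+Rm@[-.007,.110]; pull=hinge+Rm@[-.046,-.175]
print('hinge',hinge,'pull',pull)
out=[]
for n,im in(('top',t),('scene',s)):
    x,y,w,h=D[n]; d=cv2.resize(im[y:y+h,x:x+w],None,fx=5,fy=5)
    b=im[y:y+h,x:x+w].copy(); b[M[n][1]>0]=(255,0,255); b=cv2.resize(b,None,fx=5,fy=5)
    for a in(d,):
        p=((proj(n,f(o)[0])-[x,y]+.5)*5).astype(int); cv2.polylines(a,[cv2.convexHull(p)],True,(0,255,0),1)
        for z in(.122,.172):
            q=((proj(n,[*pull,z])[0]-[x,y]+.5)*5).astype(int); cv2.circle(a,tuple(q),4,(0,0,255),1)
    out.append(np.hstack([d,b]))
H=max(a.shape[0] for a in out)
cv2.imwrite('pics/door.png',np.hstack([cv2.copyMakeBorder(a,0,H-a.shape[0],0,0,0) for a in out])[:600])
print(np.hstack([cv2.copyMakeBorder(a,0,H-a.shape[0],0,0,0) for a in out]).shape)
E
python3 run2.py
```

```text
['top'] [0.5922 0.2478 1.6056] 92.0 624.0
['scene'] [0.5756 0.2478 1.7722] 101.5 229.3
['top', 'scene'] [0.5893 0.233  1.7537] 100.5 853.3
hinge [0.48236739 0.20607192] pull [0.66281512 0.19266985]
(550, 850, 3)
```

View pics/door.png

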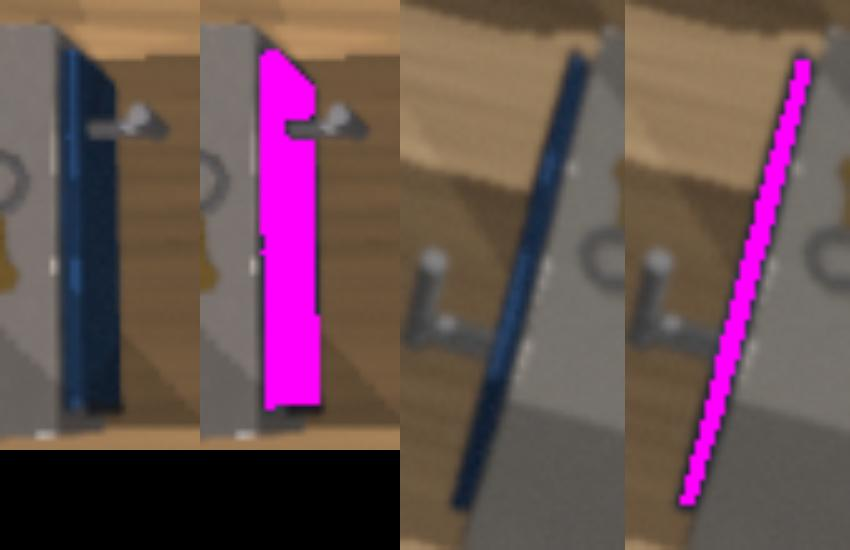

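```bash
python3 - <<'E'
from h import *
# door top face corners (z=.15): crop px/5-.5+origin ; top: (60,50),(60..,410),(78,52),(80,405)
T=(np.array([[62,50],[64,408],[80,50],[82,408]])+.5)/5-.5+[228,165]
print(unproj('top',T,.15).round(4))
S=(np.array([[575,52],[590,62],[455,505],[470,508]])-[400,0]+.5)/5-.5+[395,175]
print(unproj('scene',S,.15).round(4))
print('post top', unproj('top',(np.array([[141,112]])+.5)/5-.5+[228,165],.172),unproj('scene',(np.array([[433-400,260]])+.5)/5-.5+[395,175],.172))
E
```

```text
[[0.6364 0.3348 0.15  ]
 [0.419  0.327  0.15  ]
 [0.6365 0.3238 0.15  ]
 [0.4191 0.3162 0.15  ]]
[[0.4186 0.32   0.15  ]
 [0.4225 0.3294 0.15  ]
 [0.7141 0.3328 0.15  ]
 [0.713  0.3399 0.15  ]]
post top [[0.59576769 0.28186151 0.172     ]] [[0.59662407 0.28567053 0.172     ]]
```

```bash
sed -i 's/(.57,.27,1.55)/(.528,.337,1.55)/' run2.py; python3 run2.py
```

```text
['top'] [0.5283 0.3342 1.6244] 93.1 29.7
['scene'] [0.525  0.3357 1.6037] 91.9 37.1
['top', 'scene'] [0.5277 0.3353 1.6101] 92.2 76.6
hinge [0.41807448 0.32401734] pull [0.59474493 0.28492064]
(550, 850, 3)
```

View pics/door.png

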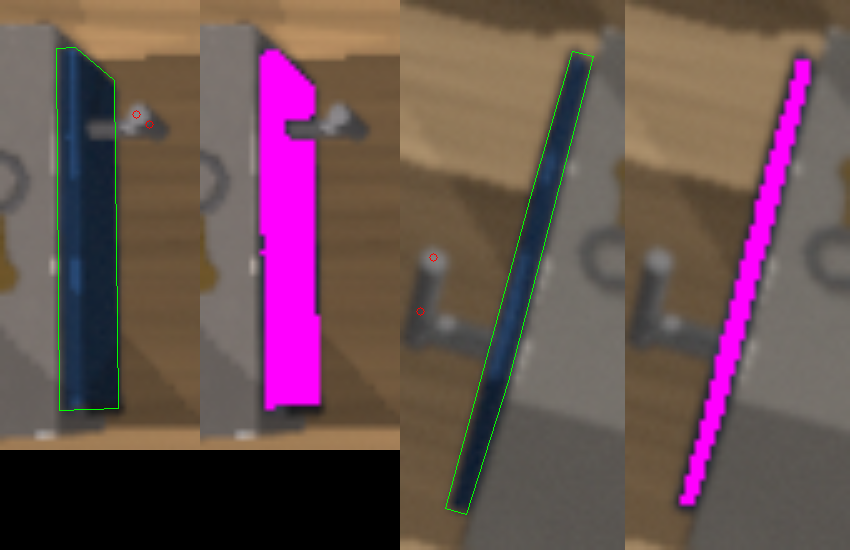

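```bash
cat > go.py <<'E'
import sys
from h import *
# usage: go.py x y z yawdeg(of tool y, world)  [more sets of 4]: shares for each from the present pose; tool kept pointing down
s=r.observe(); p=s['ee_pos']; Rm=R.from_quat(s['ee_rot']); 
yd=Rm.apply([0,1,0]); print('t %.2f pos %s yaw_y %.1f open %.3f F %s'%(s['t'],p.round(4),np.degrees(np.arctan2(yd[1],yd[0])),s['opening'],np.round(s['ft_force'],1)))
a=list(map(float,sys.argv[1:]))
for i in range(0,len(a),4):
    x,y,z,w=a[i:i+4]; w=np.radians(w)
    Y=np.array([np.cos(w),np.sin(w),0]); Z=np.array([0,0,-1.]); X=np.cross(Y,Z)
    T=R.from_matrix(np.c_[X,Y,Z])
    d=Rm.inv().apply(np.array([x,y,z])-p); rv=(Rm.inv()*T).as_rotvec()
    print('xyz',(d/.15).round(3).tolist(),'ang',(rv/(np.pi/2)).round(3).tolist(),'rows>=',int(np.ceil(max(np.linalg.norm(d)/.05,np.degrees(np.linalg.norm(rv))/8.59))))
E
python3 - <<'E'
import numpy as np
a=np.radians(72.7); print('remote grasp',np.array([.451,-.2862])-.025*np.array([np.cos(a),np.sin(a)]))
b=np.radians(23.45);c,s=np.cos(b),np.sin(b); T=lambda x,y:np.array([.5776+c*x-s*y,-.0233+s*x+c*y])
print('remote place TCP',T(-.025,-.03),'centre',T(0,-.03),'puz',T(-.043,.024))
E
python3 go.py .224 .61 .36 69.8 .27 .45 .36 45 .34 .32 .36 30
```

```text
remote grasp [ 0.44356563 -0.31006902]
remote place TCP [ 0.56660327 -0.06077095] centre [ 0.58953846 -0.05082223] puz [ 0.5286007  -0.01839401]
t 0.10 pos [0.2239 0.6098 0.2297] yaw_y 69.8 open 1.001 F [ 1.1 -0.1  0.2]
xyz [-0.0, 0.0, -0.868] ang [-0.001, 0.0, 0.0] rows>= 3
xyz [-0.656, -0.895, -0.867] ang [-0.001, 0.0, 0.276] rows>= 5
xyz [-1.393, -1.548, -0.866] ang [-0.001, 0.0, 0.443] rows>= 7
```

Request:
carry_out(jaw=[100,100,100,100,100,100,100,100], xyz=[[0,0,-0.3],[0,0,-0.65],[0,0,-0.87],[-0.2,-0.3,-0.87],[-0.45,-0.6,-0.87],[-0.66,-0.9,-0.87],[-0.66,-0.9,-0.87],[-0.66,-0.9,-0.87]], angular=[[0,0,0],[0,0,0],[0,0,0],[0,0,0.1],[0,0,0.19],[0,0,0.276],[0,0,0.276],[0,0,0.276]])

```text
t: 0.9
ee_pos: [0.2718, 0.4468, 0.3613]
ee_rot: [0.384, 0.923, -0.0, 0.0]
ft_force: [0.3, 0.8, 0.5]
opening: 0.999
```

```bash
python3 go.py .33 .32 .36 30 .40 .22 .36 20; python3 -c "
from h import *; print(r.observe()['joint_positions'].round(2))"
```

```text
t 0.90 pos [0.2718 0.4468 0.3613] yaw_y 44.9 open 0.999 F [0.3 0.8 0.5]
xyz [-0.873, -0.321, 0.009] ang [-0.0, 0.0, 0.165] rows>= 3
xyz [-1.674, -0.461, 0.009] ang [-0.0, 0.0, 0.276] rows>= 6
[-1.25  0.03  0.14  1.56 -0.    1.55 -0.32]
```

Request:
carry_out(jaw=[100,100,100,100], xyz=[[-0.33,-0.1,0],[-0.66,-0.2,0],[-1,-0.3,0],[-1,-0.3,0]], angular=[[0,0,0.09],[0,0,0.18],[0,0,0.27],[0,0,0.27]])

```text
t: 1.3
ee_pos: [0.3485, 0.3049, 0.3617]
ee_rot: [0.573, 0.819, 0.0, 0.001]
ft_force: [-0.4, 0.6, 0.9]
opening: 1.001
```

```bash
python3 go.py .41 .18 .30 0 .45 .05 .25 -17
```

```text
t 1.30 pos [0.3485 0.3049 0.3617] yaw_y 20.0 open 1.001 F [-0.4  0.6  0.9]
xyz [-0.922, 0.099, 0.412] ang [0.001, 0.0, 0.222] rows>= 4
xyz [-1.828, 0.053, 0.746] ang [0.001, 0.0, 0.411] rows>= 6
```

Request:
carry_out(jaw=[100,100,100,100], xyz=[[-0.33,0.03,0],[-0.66,0.06,0],[-1,0.1,0.1],[-1,0.1,0.2]], angular=[[0,0,0.09],[0,0,0.18],[0,0,0.27],[0,0,0.36]])

```text
t: 1.7
ee_pos: [0.4167, 0.1653, 0.3324]
ee_rot: [0.782, 0.623, 0.001, 0.001]
ft_force: [0.4, 0.6, 0.4]
opening: 1.001
```

```bash
python3 go.py .45 .02 .25 -17.3 .45 -0.13 .20 -17.3
```

```text
t 1.70 pos [0.4167 0.1653 0.3324] yaw_y -12.9 open 1.001 F [0.4 0.6 0.4]
xyz [-0.895, 0.431, 0.55] ang [0.002, -0.001, 0.049] rows>= 4
xyz [-1.87, 0.654, 0.884] ang [0.002, -0.001, 0.049] rows>= 7
```

Request:
carry_out(jaw=[100,100,100,100], xyz=[[-0.33,0.15,0.15],[-0.66,0.3,0.35],[-1,0.43,0.55],[-1,0.43,0.55]], angular=[[0,0,0.049],[0,0,0.049],[0,0,0.049],[0,0,0.049]])

```text
t: 2.1
ee_pos: [0.4466, 0.0032, 0.2489]
ee_rot: [0.805, 0.593, 0.001, 0.001]
ft_force: [0.3, 0.2, 0.2]
opening: 0.994
```

```bash
python3 go.py .4436 -.1500 .15 -17.3 .4436 -.31 .12 -17.3
```

```text
t 2.10 pos [0.4466 0.0032 0.2489] yaw_y -17.2 open 0.994 F [0.3 0.2 0.2]
xyz [-0.981, 0.281, 0.66] ang [0.002, -0.0, 0.001] rows>= 4
xyz [-2.0, 0.597, 0.861] ang [0.002, -0.0, 0.001] rows>= 7
```

Request:
carry_out(jaw=[100,100,100,100], xyz=[[-0.33,0.1,0.15],[-0.66,0.2,0.35],[-1,0.3,0.4],[-1,0.3,0.4]], angular=[[0,0,0],[0,0,0],[0,0,0],[0,0,0]])

```text
t: 2.5
ee_pos: [0.4448, -0.1567, 0.1882]
ee_rot: [0.805, 0.593, 0.0, 0.002]
ft_force: [-0.3, 0.8, -0.8]
opening: 1.0
```

```bash
python3 go.py  .4436 -.31 .07 -17.3 .4436 -.31 .021 -17.3
```

```text
t 2.50 pos [ 0.4448 -0.1567  0.1882] yaw_y -17.3 open 1.000 F [-0.3  0.8 -0.8]
xyz [-0.976, 0.293, 0.791] ang [0.002, 0.001, 0.0] rows>= 4
xyz [-0.976, 0.292, 1.117] ang [0.002, 0.001, 0.0] rows>= 5
```

Request:
carry_out(jaw=[100,100,100,100,100], xyz=[[-0.33,0.1,0.1],[-0.66,0.2,0.3],[-0.976,0.292,0.6],[-0.976,0.292,0.8],[-0.976,0.292,0.8]], angular=[[0,0,0],[0,0,0],[0,0,0],[0,0,0],[0,0,0]])

```text
t: 3.0
ee_pos: [0.4406, -0.3112, 0.0633]
ee_rot: [0.806, 0.593, -0.004, -0.0]
ft_force: [-0.3, 0.5, 0.6]
opening: 1.001
```

```bash
python3 go.py  .4436 -.31 .021 -17.3; python3 - <<'E'
from h import *
im=shot('scene','s_pre'); crop(im,170,90,130,110,6,'s_prec')
E
```

```text
t 3.00 pos [ 0.4406 -0.3112  0.0633] yaw_y -17.3 open 1.001 F [-0.3  0.5  0.6]
xyz [0.015, 0.018, 0.282] ang [-0.003, 0.004, -0.0] rows>= 1
```

View pics/s_prec.png

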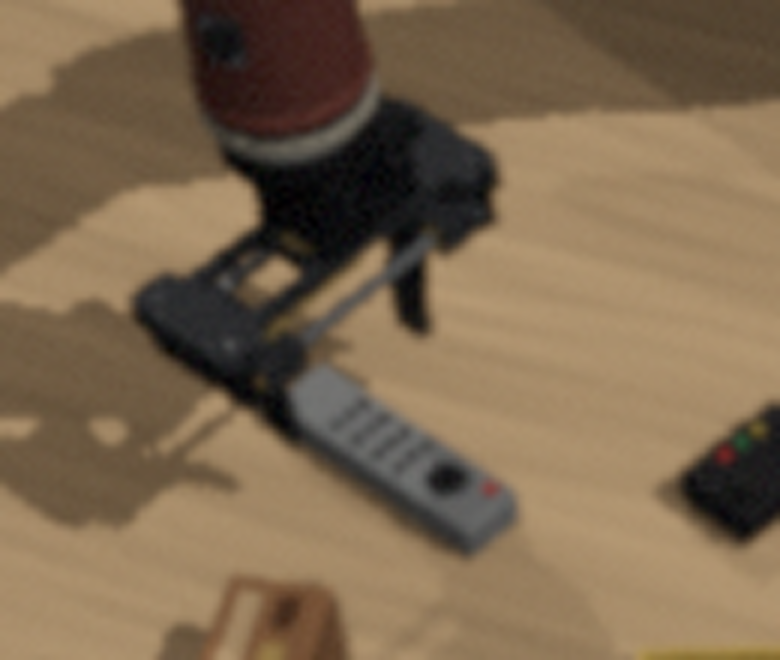

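The jaws straddle the far half of the remote, with fingers near crop (265,390) and (415,290). Now I'll go down and close.

Request:
carry_out(jaw=[100,100,100,30,30,30,30,30,30,30], xyz=[[0.015,0.018,0.15],[0.015,0.018,0.28],[0.015,0.018,0.28],[0.015,0.018,0.28],[0.015,0.018,0.28],[0.015,0.018,0.28],[0.015,0.018,0.28],[0.015,0.018,0.28],[0.015,0.018,0.28],[0.015,0.018,0.28]], angular=[[0,0,0],[0,0,0],[0,0,0],[0,0,0],[0,0,0],[0,0,0],[0,0,0],[0,0,0],[0,0,0],[0,0,0]])

```text
t: 4.05
ee_pos: [0.4444, -0.3092, 0.0228]
ee_rot: [0.805, 0.593, -0.003, -0.0]
ft_force: [-0.4, 0.8, 1.4]
opening: 0.455
```

```bash
python3 go.py  .4436 -.31 .1 -17.3 .5 -.18 .12 -42
```

```text
t 4.05 pos [ 0.4444 -0.3092  0.0228] yaw_y -17.3 open 0.455 F [-0.4  0.8  1.4]
xyz [-0.009, -0.005, -0.514] ang [-0.003, 0.003, -0.0] rows>= 2
xyz [0.929, 0.095, -0.653] ang [-0.002, 0.004, 0.274] rows>= 4
```

Request:
carry_out(jaw=[20,20,20,20,20,20,20], xyz=[[0,0,-0.2],[0,0,-0.5],[0.2,0.03,-0.65],[0.5,0.06,-0.65],[0.7,0.09,-0.65],[0.95,0.095,-0.65],[0.95,0.095,-0.65]], angular=[[0,0,0],[0,0,0],[0,0,0.09],[0,0,0.18],[0,0,0.25],[0,0,0.3],[0,0,0.3]])

```text
t: 4.75
ee_pos: [0.5029, -0.1712, 0.1189]
ee_rot: [0.921, 0.391, -0.003, -0.0]
ft_force: [-0.2, -1.0, -1.9]
opening: 0.456
```

```bash
python3 go.py .5666 -.0608 .12 -66.55
```

```text
t 4.75 pos [ 0.5029 -0.1712  0.1189] yaw_y -44.0 open 0.456 F [-0.2 -1.  -1.9]
xyz [0.824, -0.206, -0.011] ang [-0.001, 0.004, 0.25] rows>= 3
```

Request:
carry_out(jaw=[20,20,20,20,20,20], xyz=[[0.3,-0.07,0],[0.6,-0.14,0],[0.824,-0.206,0.1],[0.824,-0.206,0.2],[0.824,-0.206,0.3],[0.824,-0.206,0.3]], angular=[[0,0,0.09],[0,0,0.18],[0,0,0.25],[0,0,0.25],[0,0,0.25],[0,0,0.25]])

```text
t: 5.35
ee_pos: [0.5642, -0.0621, 0.0713]
ee_rot: [0.979, 0.203, -0.005, 0.0]
ft_force: [-0.1, -0.3, -1.3]
opening: 0.457
```

```bash
python3 go.py .5666 -.0608 .06 -66.55; python3 - <<'E'
from h import *
im=shot('scene','s_r1'); crop(im,230,130,130,120,5,'s_r1c')
im2=shot('top','t_r1'); crop(im2,310,150,110,110,6,'t_r1c')
E
```

```text
t 5.35 pos [ 0.5642 -0.0621  0.0713] yaw_y -66.5 open 0.457 F [-0.1 -0.3 -1.3]
xyz [0.019, -0.002, 0.075] ang [-0.001, 0.006, 0.0] rows>= 1
```

View pics/s_r1c.png

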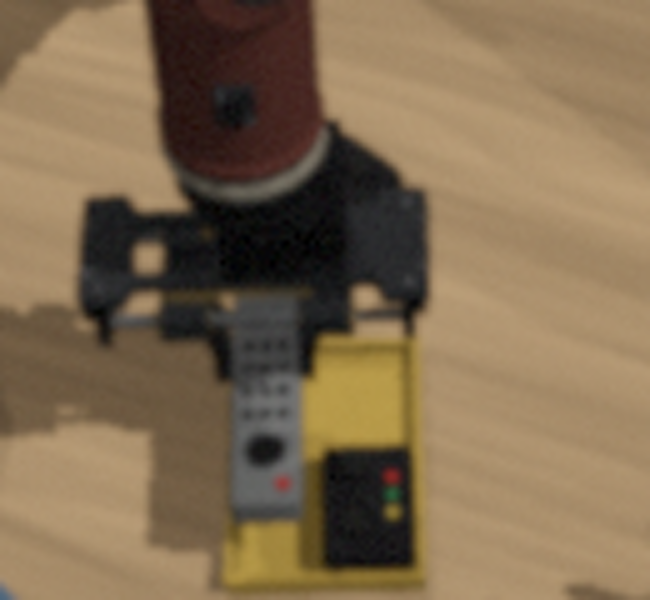

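View pics/t_r1c.png

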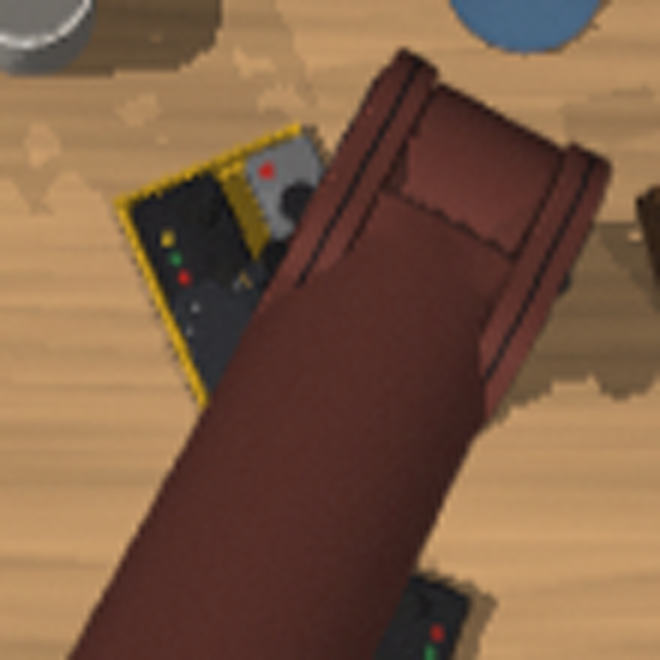

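```bash
python3 - <<'E'
from fit import *
im=cv2.imread('pics/s_r1.png')
a=np.radians(72.7); d=np.array([.451,-.2862])-[.4444,-.3092]
al=d@[np.cos(a),np.sin(a)]; print('along',al,'perp',d@[-np.sin(a),np.cos(a)])
b=np.radians(23.45); c=np.array([.5642,-.0621])+al*np.array([np.cos(b),np.sin(b)])
x,y,w,h=240,160,100,100
D=cv2.resize(im[y:y+h,x:x+w],None,fx=6,fy=6,interpolation=cv2.INTER_CUBIC)
for q,col in ((box(*c,b,.15,.04,.0485,.0725),(0,255,0)),(box(.5776,-.0233,b,.172,.114,0,.014),(0,0,255))):
    cv2.polylines(D,[cv2.convexHull(((proj('scene',q)-[x,y]+.5)*6).astype(int))],True,col,1)
cv2.imwrite('pics/ov.png',D)
E
```

```text
along 0.023922172557477694 perp 0.0005382008270706066
```

View pics/ov.png

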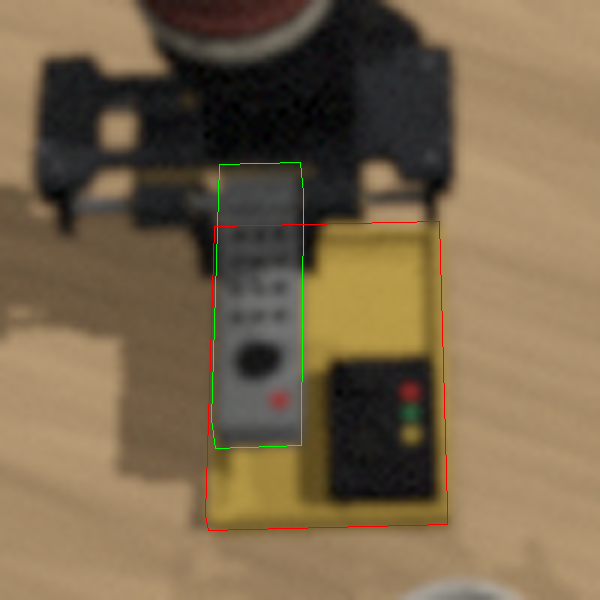

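```bash
python3 go.py .5676 -.0603 .027 -66.55
```

```text
t 5.45 pos [ 0.5655 -0.0626  0.0734] yaw_y -66.6 open 0.455 F [ 0.8 -1.1 -1.8]
xyz [0.021, -0.008, 0.309] ang [-0.001, 0.004, -0.001] rows>= 1
```

Request:
carry_out(jaw=[20,20,20,20,20], xyz=[[0.02,-0.008,0.1],[0.02,-0.008,0.18],[0.02,-0.008,0.25],[0.02,-0.008,0.28],[0.02,-0.008,0.28]], angular=[[0,0.004,0],[0,0.004,0],[0,0.004,0],[0,0.004,0],[0,0.004,0]])

```text
t: 5.95
ee_pos: [0.567, -0.0605, 0.0306]
ee_rot: [0.979, 0.203, -0.001, -0.0]
ft_force: [-0.1, 0.3, -0.7]
opening: 0.457
```

```bash
python3 go.py .5676 -.0603 .027 -66.55
```

```text
t 5.95 pos [ 0.567  -0.0605  0.0306] yaw_y -66.6 open 0.457 F [-0.1  0.3 -0.7]
xyz [0.004, 0.0, 0.024] ang [-0.001, 0.001, -0.001] rows>= 1
```

Request:
carry_out(jaw=[20,20,20,70,70,70,70,70,70], xyz=[[0,0,0.013],[0,0,0.023],[0,0,0.023],[0,0,0.023],[0,0,0.023],[0,0,0.023],[0,0,0.023],[0,0,-0.2],[0,0,-0.6]], angular=[[0,0,0],[0,0,0],[0,0,0],[0,0,0],[0,0,0],[0,0,0],[0,0,0],[0,0,0],[0,0,0]])

```text
t: 6.85
ee_pos: [0.5654, -0.0603, 0.1096]
ee_rot: [0.979, 0.202, -0.003, -0.0]
ft_force: [2.0, 1.1, 0.8]
opening: 0.7
```

```bash
python3 go.py .6103 -.2 .13 -30 .6103 -.2 .13 -76.1
```

```text
t 6.85 pos [ 0.5654 -0.0603  0.1096] yaw_y -66.6 open 0.700 F [2.  1.1 0.8]
xyz [-0.095, 0.974, -0.137] ang [-0.003, 0.004, -0.407] rows>= 5
xyz [-0.095, 0.974, -0.137] ang [-0.001, 0.004, 0.105] rows>= 3
```

Request:
carry_out(jaw=[100,100,100,100,100], xyz=[[-0.03,0.3,-0.14],[-0.06,0.65,-0.14],[-0.095,0.974,-0.14],[-0.095,0.974,-0.14],[-0.095,0.974,-0.14]], angular=[[0,0.004,0],[0,0.004,0.05],[0,0.004,0.105],[0,0.004,0.105],[0,0.004,0.105]])

```text
t: 7.35
ee_pos: [0.6098, -0.2026, 0.1303]
ee_rot: [0.993, 0.119, -0.001, -0.0]
ft_force: [0.0, 0.4, 0.0]
opening: 0.983
```

```bash
python3 - <<'E'
from h import *
im=shot('scene','s_r2'); crop(im,190,140,140,120,5,'s_r2c')
im=shot('top','t_r2'); crop(im,310,150,140,110,5,'t_r2c')
E
python3 go.py .6103 -.2695 .10 -76.1
```

```text
t 7.45 pos [ 0.6104 -0.1991  0.1301] yaw_y -76.0 open 0.996 F [ 0.3  0.2 -0.6]
xyz [-0.114, 0.456, 0.199] ang [-0.002, 0.001, 0.001] rows>= 2
```

View pics/s_r2c.png

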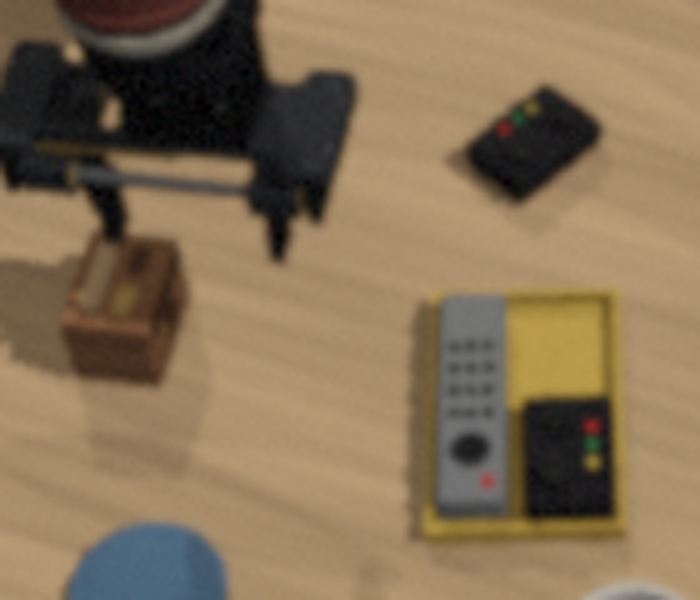

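View pics/t_r2c.png

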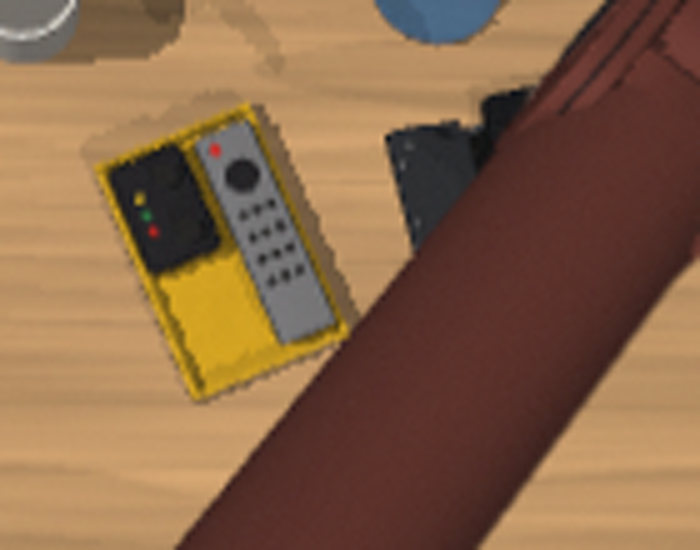

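```bash
python3 - <<'E'
from h import *
b=np.radians(23.45); 
def tr(n,uv,z):
    d=unproj(n,uv,z)[:,:2]-[.5776,-.0233]; return np.c_[d@[np.cos(b),np.sin(b)],d@[-np.sin(b),np.cos(b)]].round(4)
S=lambda a:(np.array(a)+.5)/5-.5+[190,140]; T=lambda a:(np.array(a)+.5)/5-.5+[310,150]
print('scene ctrl -x edge, remote y edges, floor -x edge'); print(tr('scene',S([[530,399],[605,399]]),.028),tr('scene',S([[439,400],[506,400],[613,460],[525,460]]),.028))
print('top: ctrl -x edge mid; remote edges mid'); print(tr('top',T([[157,273],[220,237]]),.028),tr('top',T([[237,235],[305,235]]),.028))
E
```

```text
scene ctrl -x edge, remote y edges, floor -x edge
[[0.0081 0.0053]
 [0.0095 0.0489]] [[ 0.0072 -0.0475]
 [ 0.0084 -0.0086]
 [ 0.0521  0.0526]
 [ 0.0505  0.0024]]
top: ctrl -x edge mid; remote edges mid
[[ 0.0012  0.0471]
 [ 0.0071 -0.0011]] [[ 0.0039 -0.0121]
 [-0.0138 -0.054 ]]
```

Request:
carry_out(jaw=[100,100,100,100], xyz=[[-0.06,0.25,0],[-0.114,0.456,0.1],[-0.114,0.456,0.15],[-0.114,0.456,0.15]], angular=[[0,0,0],[0,0,0],[0,0,0],[0,0,0]])

```text
t: 7.85
ee_pos: [0.6099, -0.268, 0.1062]
ee_rot: [0.993, 0.122, -0.001, -0.002]
ft_force: [-0.2, 0.1, 0.3]
opening: 0.998
```

```bash
python3 go.py .6103 -.2695 .043 -76.1
```

```text
t 7.85 pos [ 0.6099 -0.268   0.1062] yaw_y -76.0 open 0.998 F [-0.2  0.1  0.3]
xyz [0.001, 0.012, 0.422] ang [-0.003, 0.001, 0.001] rows>= 2
```

Request:
carry_out(jaw=[100,100,100,100,40,40,40,40,40,40,40], xyz=[[0,0.012,0.2],[0,0.012,0.35],[0,0.012,0.42],[0,0.012,0.42],[0,0.012,0.42],[0,0.012,0.42],[0,0.012,0.42],[0,0.012,0.42],[0,0.012,0.42],[0,0.012,0.42],[0,0.012,0.42]], angular=[[0,0,0],[0,0,0],[0,0,0],[0,0,0],[0,0,0],[0,0,0],[0,0,0],[0,0,0],[0,0,0],[0,0,0],[0,0,0]])

```text
t: 8.95
ee_pos: [0.6103, -0.2694, 0.0435]
ee_rot: [0.993, 0.122, -0.001, -0.002]
ft_force: [-0.8, 2.4, 4.8]
opening: 0.619
```

```bash
python3 go.py .6103 -.2695 .13 -76.1 .58 -.14 .15 -66.55
```

```text
t 8.95 pos [ 0.6103 -0.2694  0.0435] yaw_y -76.0 open 0.619 F [-0.8  2.4  4.8]
xyz [-0.001, -0.002, -0.576] ang [-0.003, 0.001, 0.002] rows>= 2
xyz [0.012, -0.889, -0.706] ang [-0.003, 0.001, -0.105] rows>= 4
```

Request:
carry_out(jaw=[40,40,40,40,40,40,40], xyz=[[0,0,-0.2],[0,0,-0.5],[0,-0.25,-0.65],[0,-0.55,-0.65],[0,-0.85,-0.65],[0.01,-0.99,-0.65],[0.01,-0.99,-0.65]], angular=[[0,0,0],[0,0,0],[0,0,-0.05],[0,0,-0.1],[0,0,-0.105],[0,0,-0.105],[0,0,-0.105]])

```text
t: 9.65
ee_pos: [0.576, -0.1208, 0.1411]
ee_rot: [0.978, 0.206, -0.001, -0.003]
ft_force: [1.2, -0.0, -0.3]
opening: 0.616
```

```bash
python3 go.py .5330 -.0198 .12 -66.55
```

```text
t 9.65 pos [ 0.576  -0.1208  0.1411] yaw_y -66.2 open 0.616 F [ 1.2 -0.  -0.3]
xyz [0.01, -0.731, 0.146] ang [-0.005, 0.001, 0.004] rows>= 3
```

Request:
carry_out(jaw=[40,40,40,40,40,40], xyz=[[0,-0.25,0],[0.01,-0.5,0.1],[0.01,-0.731,0.25],[0.01,-0.731,0.3],[0.01,-0.731,0.3],[0.01,-0.731,0.3]], angular=[[-0.005,0,0.004],[-0.005,0,0.004],[-0.005,0,0.004],[-0.005,0,0.004],[-0.005,0,0.004],[-0.005,0,0.004]])

```text
t: 10.25
ee_pos: [0.5335, -0.0215, 0.0974]
ee_rot: [0.979, 0.202, -0.0, 0.001]
ft_force: [-0.1, 0.1, -1.1]
opening: 0.617
```

```bash
python3 - <<'E'
from fit import *
im=shot('scene','s_p1'); s=r.observe(); p=s['ee_pos']; print(p)
b=np.radians(23.45); x,y,w,h=250,150,90,100
D=cv2.resize(im[y:y+h,x:x+w],None,fx=6,fy=6,interpolation=cv2.INTER_CUBIC)
z0=p[2]-.0435
for q,col in ((box(p[0],p[1],b,.072,.054,z0,z0+.058),(0,255,0)),(box(.5776,-.0233,b,.172,.114,0,.014),(0,0,255)),(box(.533,-.0198,b,.072,.054,.004,.062),(255,255,0))):
    cv2.polylines(D,[cv2.convexHull(((proj('scene',q)-[x,y]+.5)*6).astype(int))],True,col,1)
cv2.imwrite('pics/ov2.png',D)
E
python3 go.py .5330 -.0198 .0475 -66.55
```

```text
[ 0.53372963 -0.0216719   0.09764563]
t 10.30 pos [ 0.5337 -0.0217  0.0976] yaw_y -66.7 open 0.618 F [ 1.1  0.7 -1. ]
xyz [0.0, -0.014, 0.334] ang [0.001, 0.0, -0.002] rows>= 2
```

View pics/ov2.png

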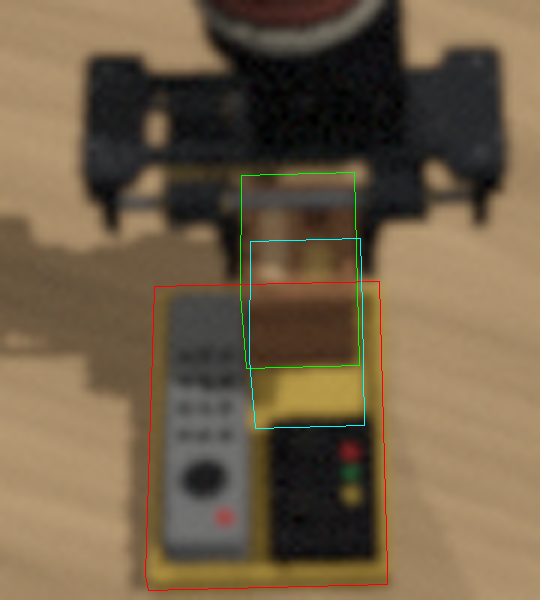

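Request:
carry_out(jaw=[40,40,40,40,40,40], xyz=[[0,-0.02,0],[0,-0.02,0.1],[0,-0.02,0.2],[0,-0.02,0.27],[0,-0.02,0.31],[0,-0.02,0.31]], angular=[[0,0,0],[0,0,0],[0,0,0],[0,0,0],[0,0,0],[0,0,0]])

```text
t: 10.9
ee_pos: [0.5319, -0.0193, 0.05]
ee_rot: [0.979, 0.202, -0.001, 0.001]
ft_force: [-0.6, -0.0, -2.1]
opening: 0.619
```

```bash
python3 go.py .5326 -.0189 .0475 -66.55;  python3 - <<'E'
from h import *
im=shot('scene','s_p2'); crop(im,250,150,90,100,6,'s_p2c')
E
```

```text
t 10.90 pos [ 0.5319 -0.0193  0.05  ] yaw_y -66.7 open 0.619 F [-0.6 -0.  -2.1]
xyz [0.005, -0.0, 0.017] ang [0.001, 0.001, -0.002] rows>= 1
```

View pics/s_p2c.png

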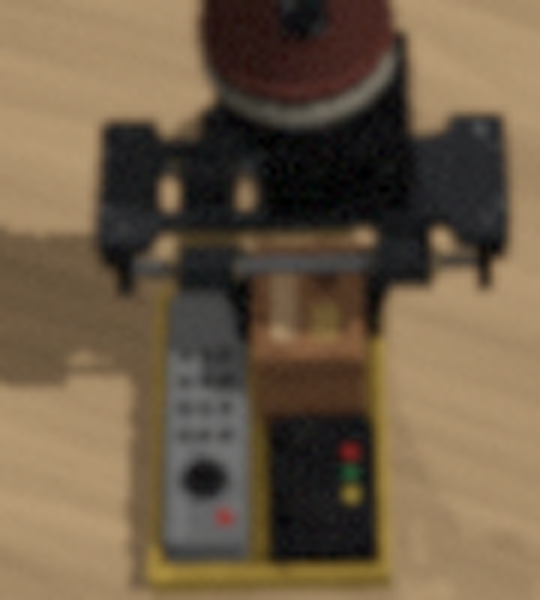

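Request:
carry_out(jaw=[40,40,40,90,90,90,90,90,90,90], xyz=[[0,0,0.01],[0,0,0.017],[0,0,0.017],[0,0,0.017],[0,0,0.017],[0,0,0.017],[0,0,0.017],[0,0,-0.2],[0,0,-0.5],[0,0,-0.8]], angular=[[0,0,0],[0,0,0],[0,0,0],[0,0,0],[0,0,0],[0,0,0],[0,0,0],[0,0,0],[0,0,0],[0,0,0]])

```text
t: 11.95
ee_pos: [0.5318, -0.0194, 0.1719]
ee_rot: [0.98, 0.201, -0.001, 0.001]
ft_force: [1.7, 0.1, 0.6]
opening: 0.901
```

```bash
python3 go.py .5 .1 .25 -66.55;  python3 - <<'E'
from h import *
im=shot('scene','s_p3'); crop(im,250,150,90,100,6,'s_p3c')
E
```

```text
t 11.95 pos [ 0.5318 -0.0194  0.1719] yaw_y -66.8 open 0.901 F [1.7 0.1 0.6]
xyz [0.118, -0.814, -0.523] ang [0.002, 0.002, -0.002] rows>= 3
```

View pics/s_p3c.png

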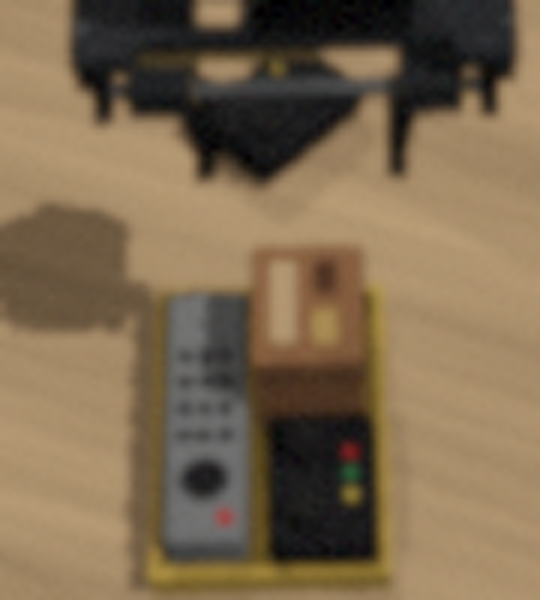

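Request:
carry_out(jaw=[70,70,70,70,70,70], xyz=[[0,0,-0.3],[0.04,-0.25,-0.5],[0.08,-0.5,-0.5],[0.12,-0.8,-0.5],[0.15,-1,-0.5],[0.15,-1,-0.5]], angular=[[0,0,0],[0,0,-0.09],[0,0,-0.18],[0,0,-0.27],[0,0,-0.36],[0,0,-0.45]])

```text
t: 12.6
ee_pos: [0.4949, 0.1317, 0.2528]
ee_rot: [0.846, 0.533, 0.002, 0.002]
ft_force: [0.1, -1.1, 0.6]
opening: 0.705
```

```bash
python3 go.py .57 .22 .25 2.2 .5955 .2835 .24 2.2
```

```text
t 12.60 pos [0.4949 0.1317 0.2528] yaw_y -25.6 open 0.705 F [ 0.1 -1.1  0.6]
xyz [0.747, 0.197, 0.021] ang [0.004, -0.001, -0.309] rows>= 4
xyz [1.202, 0.168, 0.089] ang [0.004, -0.001, -0.309] rows>= 4
```

Request:
carry_out(jaw=[70,70,70,70,70], xyz=[[0.3,0.08,0],[0.6,0.14,0],[0.85,0.19,0.03],[0.9,0.19,0.05],[0.9,0.19,0.05]], angular=[[0,0,-0.09],[0,0,-0.18],[0,0,-0.27],[0,0,-0.309],[0,0,-0.309]])

```text
t: 13.1
ee_pos: [0.5794, 0.2437, 0.2438]
ee_rot: [0.691, 0.723, 0.001, 0.003]
ft_force: [-0.3, -1.0, -0.2]
opening: 0.704
```

```bash
python3 go.py .5955 .2835 .21 2.2;python3 - <<'E'
from h import *
im=shot('scene','s_d1'); crop(im,360,140,130,120,5,'s_d1c')
im=shot('top','t_d1'); crop(im,200,140,200,110,4,'t_d1c')
E
```

```text
t 13.10 pos [0.5794 0.2437 0.2438] yaw_y 2.6 open 0.704 F [-0.3 -1.  -0.2]
xyz [0.261, 0.118, 0.225] ang [0.003, 0.002, 0.005] rows>= 2
```

View pics/s_d1c.png

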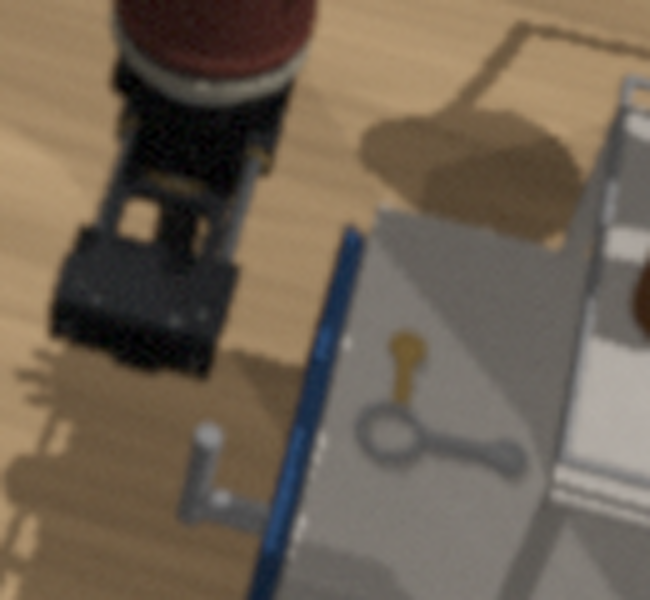

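View pics/t_d1c.png

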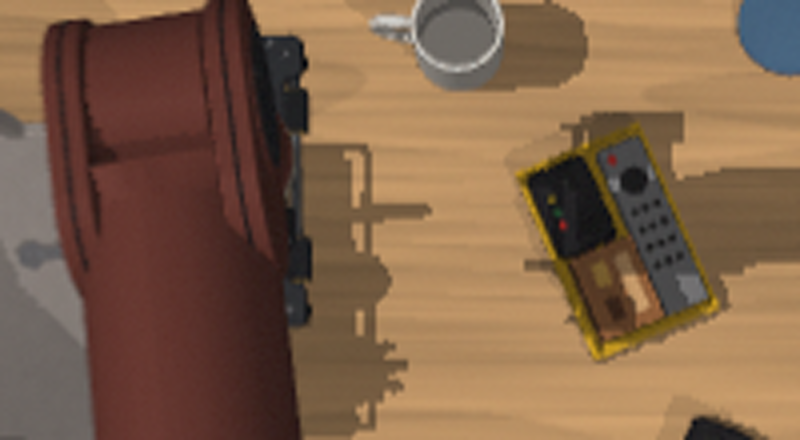

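Request:
carry_out(jaw=[70,70,70,70], xyz=[[0.15,0.06,0.05],[0.265,0.118,0.15],[0.265,0.118,0.2],[0.265,0.118,0.2]], angular=[[0,0,0],[0,0,0.005],[0,0,0.005],[0,0,0.005]])

```text
t: 13.6
ee_pos: [0.5947, 0.2793, 0.215]
ee_rot: [0.698, 0.716, 0.001, 0.002]
ft_force: [-0.0, -1.7, 0.3]
opening: 0.698
```

```bash
python3 go.py .5955 .284 .136 2.2;python3 - <<'E'
from h import *
im=shot('scene','s_d2'); crop(im,360,140,130,120,5,'s_d2c')
E
```

```text
t 13.60 pos [0.5947 0.2793 0.215 ] yaw_y 1.5 open 0.698 F [-0.  -1.7  0.3]
xyz [0.033, 0.004, 0.526] ang [0.003, 0.002, -0.008] rows>= 2
```

View pics/s_d2c.png

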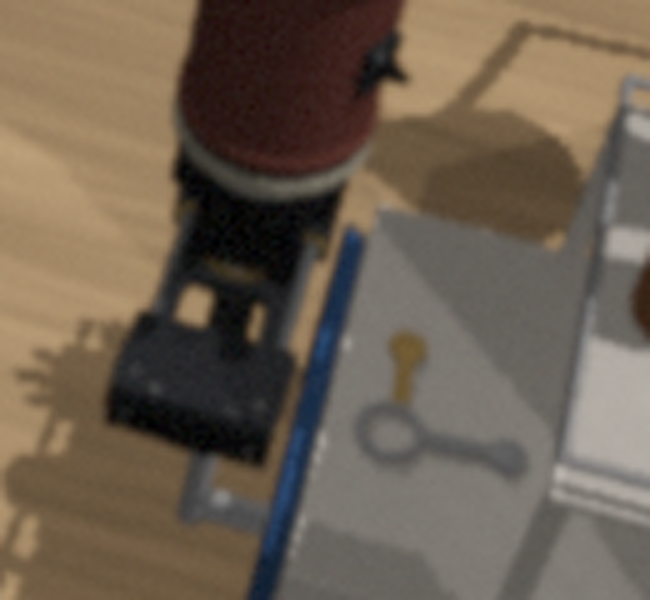

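The gripper sits over the post, whose lower part shows at crop (205,480). I'll descend and check the force before closing.

Request:
carry_out(jaw=[70,70,70,70,70], xyz=[[0.03,0.004,0.12],[0.03,0.004,0.27],[0.03,0.004,0.42],[0.03,0.004,0.53],[0.03,0.004,0.53]], angular=[[0,0,-0.008],[0,0,-0.008],[0,0,-0.008],[0,0,-0.008],[0,0,-0.008]])

```text
t: 14.15
ee_pos: [0.5947, 0.2825, 0.1342]
ee_rot: [0.694, 0.72, -0.0, 0.002]
ft_force: [1.5, -0.1, 1.1]
opening: 0.702
```

Request:
carry_out(jaw=[0,0,0,0,0,0,0,0,0], xyz=[[0,0,0],[0,0,0],[0,0,0],[0,0,0],[0,0,0],[0,0,0],[0,0,0],[0,0,0],[0,0,0]], angular=[[0,0,0],[0,0,0],[0,0,0],[0,0,0],[0,0,0],[0,0,0],[0,0,0],[0,0,0],[0,0,0]])

```text
t: 15.05
ee_pos: [0.5949, 0.2825, 0.1343]
ee_rot: [0.694, 0.72, -0.0, 0.002]
ft_force: [1.9, 0.7, -1.0]
opening: 0.153
```

```bash
cat > arc.py <<'E'
# door opening waypoints as shares from present pose; args: angles (deg, of absolute opening) after est present
import sys
from h import *
H=np.array([.418,.3235]); sh=92.2
s=r.observe(); p=s['ee_pos']; Rm=R.from_quat(s['ee_rot']); yd=Rm.apply([0,1,0]); yw=np.degrees(np.arctan2(yd[1],yd[0]))
v=p[:2]-H; a0=np.degrees(np.arctan2(v[1],v[0])); rad=np.linalg.norm(v)
shut=np.array([-.046,-.175]); c,q=np.cos(np.radians(sh)),np.sin(np.radians(sh)); sv=np.array([c*shut[0]-q*shut[1],q*shut[0]+c*shut[1]])
as_=np.degrees(np.arctan2(sv[1],sv[0])); cur=as_-a0
print('t',s['t'],'pos',p.round(4),'yaw %.1f'%yw,'rad %.4f (.1810)'%rad,'opening angle %.1f deg'%cur,'jaw',round(s['opening'],3),'F',np.round(s['ft_force'],1))
z=float(sys.argv[1])
for th in map(float,sys.argv[2:]):
    an=np.radians(as_-th); t=H+.181*np.array([np.cos(an),np.sin(an)])
    w=np.radians(2.2-th); Y=np.array([np.cos(w),np.sin(w),0]);Z=np.array([0,0,-1.]);T=R.from_matrix(np.c_[np.cross(Y,Z),Y,Z])
    d=Rm.inv().apply(np.r_[t,z]-p); print(th,t.round(4),'xyz',(d/.15).round(3).tolist(),'ang',((Rm.inv()*T).as_rotvec()/(np.pi/2)).round(3).tolist())
E
python3 arc.py .1365 3 6 9 12 15 20 25 30
```

```text
t 15.05 pos [0.5949 0.2825 0.1343] yaw 2.2 rad 0.1816 (.1810) opening angle 0.5 deg jaw 0.153 F [ 1.9  0.7 -1. ]
3.0 [0.5924 0.275 ] xyz [-0.049, -0.018, -0.015] ang [0.002, 0.002, 0.033]
6.0 [0.5896 0.266 ] xyz [-0.109, -0.039, -0.014] ang [0.002, 0.002, 0.066]
9.0 [0.5864 0.2571] xyz [-0.167, -0.063, -0.014] ang [0.002, 0.002, 0.1]
12.0 [0.5827 0.2484] xyz [-0.224, -0.09, -0.014] ang [0.002, 0.002, 0.133]
15.0 [0.5785 0.2398] xyz [-0.28, -0.12, -0.014] ang [0.002, 0.002, 0.166]
20.0 [0.5706 0.2262] xyz [-0.369, -0.176, -0.014] ang [0.002, 0.002, 0.222]
25.0 [0.5615 0.2132] xyz [-0.453, -0.24, -0.014] ang [0.002, 0.002, 0.277]
30.0 [0.5514 0.2012] xyz [-0.531, -0.31, -0.014] ang [0.002, 0.002, 0.333]
```

Request:
carry_out(jaw=[0,0,0,0,0,0,0,0], xyz=[[-0.049,-0.018,0],[-0.109,-0.039,0],[-0.167,-0.063,0],[-0.224,-0.09,0],[-0.28,-0.12,0],[-0.369,-0.176,0],[-0.369,-0.176,0],[-0.369,-0.176,0]], angular=[[0,0,0.033],[0,0,0.066],[0,0,0.1],[0,0,0.133],[0,0,0.166],[0,0,0.222],[0,0,0.222],[0,0,0.222]])

```text
t: 15.85
ee_pos: [0.5714, 0.226, 0.1344]
ee_rot: [0.807, 0.59, 0.001, 0.003]
ft_force: [8.1, -2.7, -6.4]
opening: 0.153
```

```bash
python3 arc.py .1345 24 28 32 36 40 44 48 52
```

```text
t 15.85 pos [0.5714 0.226  0.1344] yaw -17.7 rad 0.1817 (.1810) opening angle 19.9 deg jaw 0.153 F [ 8.1 -2.7 -6.4]
24.0 [0.5634 0.2158] xyz [-0.081, -0.03, -0.001] ang [0.003, 0.001, 0.046]
28.0 [0.5556 0.2059] xyz [-0.16, -0.06, -0.001] ang [0.004, 0.001, 0.09]
32.0 [0.547  0.1966] xyz [-0.236, -0.095, -0.001] ang [0.004, 0.001, 0.135]
36.0 [0.5379 0.1879] xyz [-0.31, -0.136, -0.001] ang [0.004, 0.001, 0.179]
40.0 [0.5281 0.1799] xyz [-0.381, -0.181, -0.001] ang [0.004, 0.001, 0.223]
44.0 [0.5178 0.1725] xyz [-0.448, -0.232, -0.001] ang [0.004, 0.001, 0.268]
48.0 [0.5071 0.1659] xyz [-0.512, -0.287, -0.001] ang [0.004, 0.001, 0.312]
52.0 [0.4958 0.1601] xyz [-0.571, -0.346, -0.002] ang [0.004, 0.0, 0.357]
```

Request:
carry_out(jaw=[0,0,0,0,0,0,0,0,0], xyz=[[-0.081,-0.03,0],[-0.16,-0.06,0],[-0.236,-0.095,0],[-0.31,-0.134,0],[-0.381,-0.178,0],[-0.448,-0.228,0],[-0.512,-0.282,0],[-0.512,-0.282,0],[-0.512,-0.282,0]], angular=[[0,0,0.046],[0,0,0.09],[0,0,0.135],[0,0,0.179],[0,0,0.223],[0,0,0.268],[0,0,0.312],[0,0,0.312],[0,0,0.312]])

```text
t: 16.75
ee_pos: [0.5083, 0.1656, 0.1343]
ee_rot: [0.926, 0.378, 0.002, 0.003]
ft_force: [6.1, -4.0, -6.5]
opening: 0.154
```

```bash
sed -i 's/H+.181/H+.182/' arc.py; python3 arc.py .1345 51 54 57 60 61
```

```text
t 16.75 pos [0.5083 0.1656 0.1343] yaw -45.5 rad 0.1819 (.1810) opening angle 47.7 deg jaw 0.154 F [ 6.1 -4.  -6.5]
51.0 [0.4991 0.1606] xyz [-0.067, -0.019, -0.002] ang [0.005, -0.001, 0.036]
54.0 [0.4905 0.1566] xyz [-0.127, -0.04, -0.002] ang [0.005, -0.001, 0.07]
57.0 [0.4817 0.153 ] xyz [-0.186, -0.065, -0.002] ang [0.005, -0.001, 0.103]
60.0 [0.4726 0.1499] xyz [-0.243, -0.092, -0.002] ang [0.005, -0.001, 0.136]
61.0 [0.4696 0.149 ] xyz [-0.262, -0.102, -0.002] ang [0.005, -0.001, 0.147]
```

Request:
carry_out(jaw=[0,0,0,0,0,0,0,0,0,0,0], xyz=[[-0.067,-0.019,0],[-0.127,-0.04,0],[-0.186,-0.065,0],[-0.243,-0.092,0],[-0.25,-0.096,0],[-0.25,-0.096,0],[-0.25,-0.096,0],[-0.25,-0.096,0],[-0.25,-0.096,0],[-0.25,-0.096,0],[-0.25,-0.096,0]], angular=[[0,0,0.036],[0,0,0.07],[0,0,0.103],[0,0,0.136],[0,0,0.14],[0,0,0.14],[0,0,0.14],[0,0,0.14],[0,0,0.14],[0,0,0.14],[0,0,0.14]])

```text
t: 17.85
ee_pos: [0.4721, 0.1497, 0.1343]
ee_rot: [0.961, 0.277, 0.002, 0.003]
ft_force: [4.9, -3.1, -7.0]
opening: 0.152
```

```bash
python3 arc.py .1345 60; python3 - <<'E'
from h import *
im=shot('scene','s_e'); im2=shot('top','t_e'); crop(im,250,130,200,140,4,'s_ec'); crop(im2,200,130,200,140,4,'t_ec')
E
```

```text
t 17.85 pos [0.4721 0.1497 0.1343] yaw -57.9 rad 0.1820 (.1810) opening angle 60.2 deg jaw 0.152 F [ 4.9 -3.1 -7. ]
60.0 [0.4726 0.1499] xyz [0.004, 0.001, -0.002] ang [0.005, -0.002, -0.001]
```

View pics/s_ec.png

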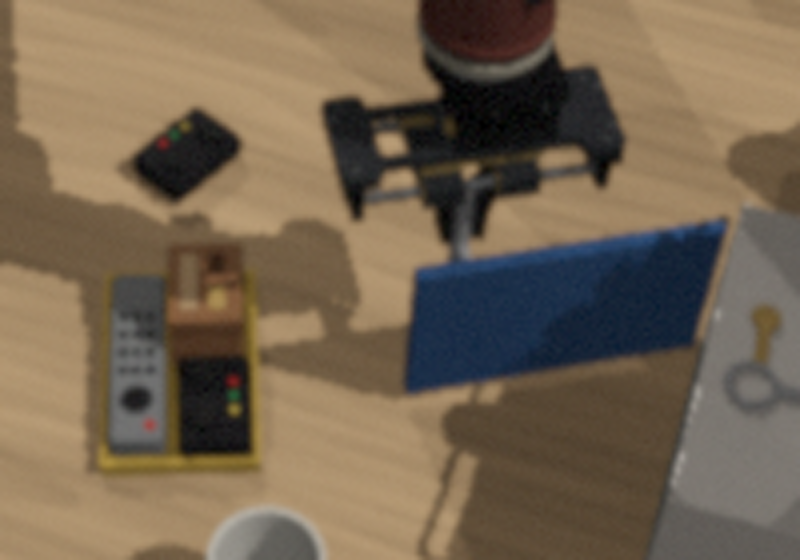

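View pics/t_ec.png

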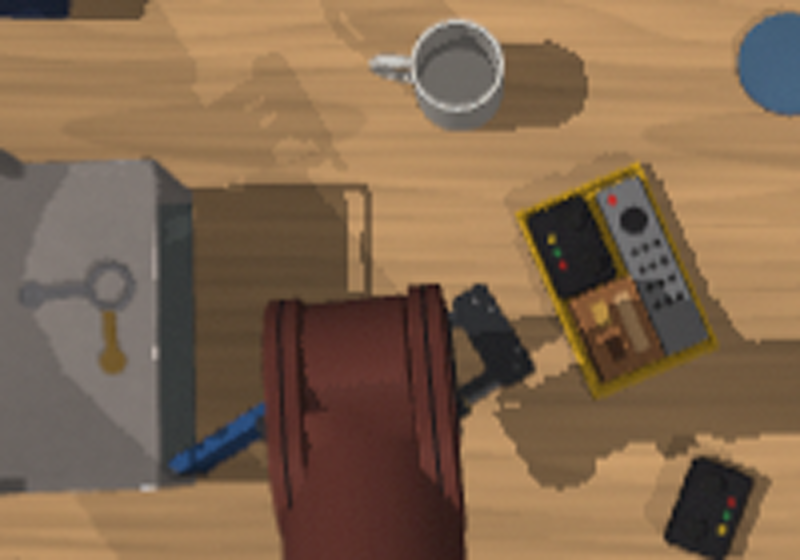

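```bash
python3 - <<'E'
from fit import *
S=lambda a:(np.array(a)+.5)/4-.5+[250,130]
p=unproj('scene',S([[725,219],[415,268]]),.15); d=p[1]-p[0]; print(p.round(3),np.linalg.norm(d),'dir',np.degrees(np.arctan2(d[1],d[0])),'opening',2.2-np.degrees(np.arctan2(d[1],d[0])))
im=cv2.imread('pics/s_e.png'); it=cv2.imread('pics/t_e.png'); b=np.radians(23.45); o=[]
for n,m,(x,y,w,h) in (('scene',im,(265,180,60,75)),('top',it,(320,160,65,75))):
    D=cv2.resize(m[y:y+h,x:x+w],None,fx=6,fy=6,interpolation=cv2.INTER_CUBIC)
    for q,col in((box(.5323,-.0189,b,.072,.054,.004,.062),(0,255,0)),(box(.5895,-.0508,b,.15,.04,.004,.028),(255,255,0)),(box(.5776,-.0233,b,.172,.114,0,.014),(0,0,255))):
        cv2.polylines(D,[cv2.convexHull(((proj(n,q)-[x,y]+.5)*6).astype(int))],True,col,1)
    o.append(D)
cv2.imwrite('pics/fin.png',np.hstack(o))
E
```

```text
[[0.415 0.323 0.15 ]
 [0.534 0.138 0.15 ]] 0.2196509356402905 dir -57.199341301455654 opening 59.39934130145566
```

View pics/fin.png

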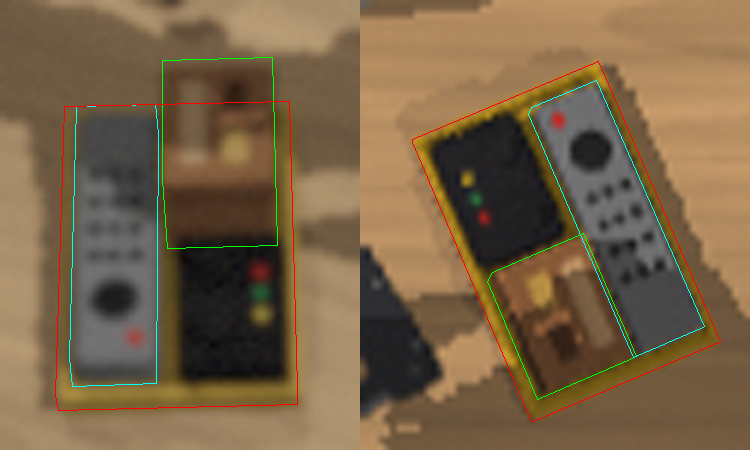

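All three things lie in the tray where the model puts them: remote left and puzzle box upper right in the scene crop. The door measures 59–60° open, and the post is still in the jaws. I'm handing in.

```bash
python3 -c "
from h import *
print(r.finish_job()); s=r.observe(); print(s['t'],s['ee_pos'],s['opening'])"
```

```text
the job is handed in; nothing more can be done
None
the job is handed in; nothing more can be done
```

The tray is packed and the door is held open at about 60°. I handed the job in at about 18 s of the 67 s allowed; no verdict was reported.

- **Remote:** it lies flat in the free strip along the tray's long side, let go.
- **Puzzle box:** it stands upright in the last free place, let go. The controller stayed in the tray; it was the one farthest left of the three look-alikes.
- **Door:** I gripped the pull from above and swung the door open, and the gripper still holds it.

**Last checks:**
- **Door angle:** the arm's position gives 60.2° and the camera picture gives 59.4°, well within the 7° allowed.
- **Grip:** the jaws are closed to about 13 mm on the 14 mm post. The wrist reads a sideways force of about 6 N, more than the spring's 4 N, probably because my estimate of the hinge position is about 1 mm off.
- **Tray:** overlays in both pictures put the remote and puzzle box inside the walls, within a few millimetres of plan. The puzzle box is close to the remote, and the pictures are too coarse to confirm a gap between them.
- **Other things:** the arm touched none of them on purpose. The mug, coaster and keyring look unmoved in the last top picture. I did not measure them, and I did not re-check the jar or plant at the end.

No check failed.

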